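# Rack the bracket set for the spray booth

## Task

Get the bare bracket set ready for spraying: stand the L-shaped angle piece in the L-shaped slot of the slotted tray, and nest the three saddle brackets over the ridge of the ridge stand in order of size, the smallest astride the ridge first, then the medium one over it, then the largest over both. Every piece must sit fully down and upright on its tray or stand, with the saddles lying along the ridge and about centred on its length. Leave the tape roll, the tin and the sanding block where they are.

Things in the scene. Friction and masses are not known exactly. Their poses are not given: they have to be found in the camera images.
- saddle_small: folded bare-aluminium saddle bracket, an upside-down U channel standing on its two legs: 100 long (x, open at both ends), 34 wide (y), 36 high, sheet 3 thick, so 28 clear between the legs and 33 under the web; two dark spots on top. About 86 g. Origin at the centre of its underside, z up. The smallest of the three saddles; either way round in x is the same. Grip across y.
- saddle_medium: folded bare-aluminium saddle bracket, an upside-down U channel standing on its two legs: 105 long (x, open at both ends), 50 wide (y), 46 high, sheet 3 thick, so 44 clear between the legs and 43 under the web; two dark spots on top. About 121 g. Origin at the centre of its underside, z up. The middle one of the three saddles; either way round in x is the same. Grip across y.
- saddle_large: folded bare-aluminium saddle bracket, an upside-down U channel standing on its two legs: 110 long (x, open at both ends), 66 wide (y), 56 high, sheet 3 thick, so 60 clear between the legs and 53 under the web; two dark spots on top. About 160 g. Origin at the centre of its underside, z up. The largest of the three saddles; either way round in x is the same. Grip across y.
- angle: bare-aluminium unequal angle piece standing on end, an L seen from above, 8 thick, 40 high, about 123 g. Origin at the middle of the long leg's underside, z up. Long leg along its x from -45 to +45 (y -4 to +4); the short leg stands at the +x end (x 37 to 45) and reaches to y = +56. Grip across the long leg near its middle.
- ridge_stand: fixed plywood plate 120 (x) by 90 (y), 10 thick; dark steel ridge along its middle 100 long (x), 18 wide, top at 30. Origin at the centre of its underside, z up. Saddles stand with legs on the plate (origin at z = 10), one each side of the ridge, x along it, with 5 of play each side over the ridge or the next smaller saddle, whose top they do not touch.
- slot_tray: fixed plywood plate 120 (x) by 92 (y), 10 thick; dark steel ribs (5 wide, tops at 20) outline an L slot with 5 of play all round the angle piece. Origin at the centre of its underside, z up. Fits one way: piece's axes parallel to the tray's, its origin at tray x = 0, y = -26, z = 10 (long leg by the -y edge, short leg at the +x end reaching to +y).
- tape_roll: bystander: roll of paper tape lying flat, 68 across, hole 38, 24 high; origin at the centre of its underside
- tin: bystander: plain closed steel tin, 68 across, 75 high; origin at the centre of its underside
- sanding_block: bystander: cork sanding block on a grey sole, 110 (x) by 62 by 28 high; origin at the centre of its underside

How it is judged (in metres and radians):
On the way, in this order (a step that is already met when the one before it is completed fails the run):
1. the small saddle stands astride the ridge, released (x of saddle_small in the frame of ridge_stand between -0.015 and 0.015 m and y of saddle_small in the frame of ridge_stand between -0.008 and 0.008 m and z of saddle_small in the frame of ridge_stand between 0.007 and 0.013 m and angle between saddle_small's own z axis and vertical below 0.08 rad and angle between the x axis of saddle_small and the x axis of ridge_stand, either way round below 0.2 rad and contact force between the fingers and saddle_small below 0.1 N), for 0.2 s.
2. the medium saddle stands over the small one, released (x of saddle_small in the frame of ridge_stand between -0.015 and 0.015 m and y of saddle_small in the frame of ridge_stand between -0.008 and 0.008 m and z of saddle_small in the frame of ridge_stand between 0.007 and 0.013 m and angle between each of saddle_small, saddle_medium's own z axis and vertical below 0.08 rad and angle between the x axis of each of saddle_small, saddle_medium and the x axis of ridge_stand, either way round below 0.2 rad and x of saddle_medium in the frame of ridge_stand between -0.015 and 0.015 m and y of saddle_medium in the frame of ridge_stand between -0.012 and 0.012 m and z of saddle_medium in the frame of ridge_stand between 0.007 and 0.013 m and contact force between the fingers and saddle_medium below 0.1 N), for 0.2 s.
3. the large saddle stands over both, released (x of saddle_small in the frame of ridge_stand between -0.015 and 0.015 m and y of saddle_small in the frame of ridge_stand between -0.008 and 0.008 m and z of saddle_small in the frame of ridge_stand between 0.007 and 0.013 m and angle between each of saddle_small, saddle_medium, saddle_large's own z axis and vertical below 0.08 rad and angle between the x axis of each of saddle_small, saddle_medium, saddle_large and the x axis of ridge_stand, either way round below 0.2 rad and x of saddle_medium in the frame of ridge_stand between -0.015 and 0.015 m and y of saddle_medium in the frame of ridge_stand between -0.012 and 0.012 m and z of saddle_medium in the frame of ridge_stand between 0.007 and 0.013 m and x of saddle_large in the frame of ridge_stand between -0.015 and 0.015 m and y of saddle_large in the frame of ridge_stand between -0.017 and 0.017 m and z of saddle_large in the frame of ridge_stand between 0.007 and 0.013 m and contact force between the fingers and saddle_large below 0.1 N), for 0.2 s.
At the end, for the whole second after the job is handed in: Saddles nested on the stand's plate: height within 3 mm, 15 mm along the ridge, 8, 12, 17 mm sideways (small, medium, large), turned under 0.2 rad. Angle in its slot: within 8 mm each way, 3 mm in height, turned under 0.2 rad. All upright within 0.08 rad, released, at rest (all of step 3 and x of angle in the frame of slot_tray between -0.008 and 0.008 m and y of angle in the frame of slot_tray between -0.034 and -0.018 m and z of angle in the frame of slot_tray between 0.007 and 0.013 m and angle between angle's own z axis and vertical below 0.08 rad and angle between the x axis of angle and the x axis of slot_tray, either way round below 0.2 rad and linear speed of each of angle, saddle_small, saddle_medium, saddle_large below 0.02 m/s and angular speed of each of angle, saddle_small, saddle_medium, saddle_large below 0.2 rad/s and contact force between the fingers and angle below 0.1 N and contact force between the fingers and saddle_small below 0.1 N and contact force between the fingers and saddle_medium below 0.1 N); the robot touches nothing.
It fails at once if the tape roll is moved more than 30 mm or tipped (distance of tape_roll from where it was at the start of the episode above 0.03 m or angle between tape_roll's own z axis and vertical above 0.4 rad).
It fails at once if the tin is moved more than 30 mm or tipped (distance of tin from where it was at the start of the episode above 0.03 m or angle between tin's own z axis and vertical above 0.4 rad).
It fails at once if the sanding block is moved more than 30 mm or tipped (distance of sanding_block from where it was at the start of the episode above 0.03 m or angle between sanding_block's own z axis and vertical above 0.4 rad).
It also fails if it takes over 115 s, if anything falls off the work surface, if the arm or the gripper's body presses on something with over 40 N, if the wrist force passes 120 N, or if a joint passes its speed limit or range.

## Robot

A 6-joint arm with a two-finger parallel gripper is mounted at the origin on the work surface. World frame = base frame: x ahead of the robot, y to its left, z up, the work surface at z = 0. Lengths are in mm, angles in degrees, forces in N, time in s.
With the tool pointing down it reaches from about 300 to 850 mm from the base axis. Payload 4.2 kg.
Tool frame: the origin (TCP) lies midway between the tips of the shut fingers; the grasp point (between the pads) lies 19 mm behind it; z points along the fingers, y is the line along which they close (so a half turn about z gives the same grasp; the last joint's range is limited). The gripper opens to 91 mm and grips with 3 to 60 N. Pads are 32 mm wide; open, the fingers measure 118 mm over their backs; the gripper's body (76 mm by 178 mm) begins 60 mm behind the grasp point.
Start: joints at [-69.958, 18.312, 89.639, -0, 72.044, -1.146], TCP at [207.826, -536.145, 213.976] pointing down, gripper open.
Joint ranges: [-177.97, 177.97], [-48.28, 115.42], [12.27, 149.76], [-77.06, 257.06], [2.81, 150.46], [-146.56, 146.56]. Speed limits (degrees/s): [147.25, 147.25, 180, 180, 180, 180].

## Interface

Orientations are given as [roll, pitch, yaw] about the fixed x, y, z axes, in that order (R = Rz(yaw) Ry(pitch) Rx(roll)).
In Python, from workcell import env gives the robot as it stands.
- The arm moves only by the shell command python3 -m jog 'ROWS' [FORCE]. ROWS is a JSON object of lists of equal length, an entry for each row: "jaw": the finger opening in mm, from 0 to 91.2; "slide": the shift along the tool's x, y, z in units of 30 mm (1.0 is 30 mm), a list of three; "spin": the turn about the tool's z in units of 8 degrees (1.0 is 8 degrees). In form: {"jaw": [jaw, ...], "slide": [[dx, dy, dz], ...], "spin": [spin, ...]}. A call has 1 to 10 rows; each row shifts and turns the commanded pose from where the row before left it, along the tool's axes as they then stand; what a row does not reach is not made up. A row lasts 1/10 s, in which the tool goes at most 50 mm and 8.59 degrees, less where a joint would pass 70% of its speed; a pose out of reach is approached as far as the arm can. A call is refused whole if a number of a shift passes 1 or a number of a turn 1, either way. A call with a gripper value outside its range is refused whole. The fingers move at their own pace and stop on an object; FORCE is the grip in N (left out, the last holds). Time passes only in rows, so rows that do not move let the fingers close. It gives the time, the measured TCP pose, the force, the opening and the grip force at its end, in the units of the state.
- env.state(): the state, without advancing time (a new reading comes with each control period).
- env.grab_frame(name): name is "scene" or "top"; returns the picture (480x640x3 uint8, red, green, blue); there is no depth.
- env.camera_model(name): a dict with "fx", "fy", "cx", "cy" (pixels), "D" ([k1, k2, p1, p2, k3] as OpenCV has them; the pictures are not rectified), "camera_from_world" (4x4, takes a point from world to camera coordinates). Camera axes: x right, y up, looking along -z (the intrinsics and any distortion apply to the point x, -y, -z); pixel columns grow to the right and rows downward; lengths in mm; the calibration is good to about 2 mm. A picture is of the moment at which its call begins. camera_model takes no time and is no camera call.
- env.job_done(): hands the job in; it is judged then, once.
The state is a dict: "time_s": time; "qpos": joint angles; "qvel": joint speeds; "effort": joint torques, N m; "ee_pos": TCP position; "ee_rot": TCP orientation; "force": force on the tool from outside, world axes, zero at the start; "torque": the same for the moment, N m; "gripper_width": finger opening in mm; "gripper_force": force on a finger pad.
Only numpy, scipy, OpenCV 4.12 (cv2) and the standard library are available. Lean on these libraries where they do the work, as an engineer would, in place of code of your own. Each camera call takes 0.05 s, during which the arm holds its last target. There are 200 camera calls.

## Working session

There is one attempt and no reset: what is moved stays moved. The work goes in short steps, Python scripts to look and compute and a shell command to move; the robot and the scene stay as the last step left them, time stands still between calls to the robot, and variables do not carry over. Pictures are saved under pics/ and viewed, at most 14 in all, crops included, and the job is handed in when it is done.

```bash
mkdir -p pics; ls
python3 - <<'E'
from workcell import env
import cv2
s=env.state();print(s['time_s'],s['ee_pos'],s['ee_rot'],s['gripper_width'])
for n in ('scene','top'):
    cv2.imwrite(f'pics/{n}0.png',env.grab_frame(n)[:,:,::-1]); c=env.camera_model(n);print(n,{k:(v if k!='camera_from_world' else [list(map(lambda t:round(float(t),3),r)) for r in v]) for k,v in c.items()})
E
```

```text
pics
0.0 [ 207.64118208 -535.66084506  213.12201371] [-1.79898162e+02 -5.91959157e-04  2.11873229e+01] 91.38919634260152
scene {'fx': 543.0733231539988, 'fy': 543.0733231539988, 'cx': 311.91512579497675, 'cy': 249.68741397938516, 'D': array([-0.03070889,  0.        ,  0.        ,  0.        ,  0.        ]), 'camera_from_world': [[0.767, 0.642, -0.003, -416.036], [-0.546, 0.655, 0.523, 261.766], [0.338, -0.399, 0.853, -1477.952], [0.0, 0.0, 0.0, 1.0]]}
top {'fx': 524.3752232375247, 'fy': 524.3752232375247, 'cx': 314.09448021485053, 'cy': 231.79698672081796, 'D': array([0.05009813, 0.        , 0.        , 0.        , 0.        ]), 'camera_from_world': [[-0.012, -1.0, -0.013, 1.453], [0.989, -0.014, 0.149, -555.862], [-0.149, -0.011, 0.989, -1208.791], [0.0, 0.0, 0.0, 1.0]]}
```

View pics/top0.png

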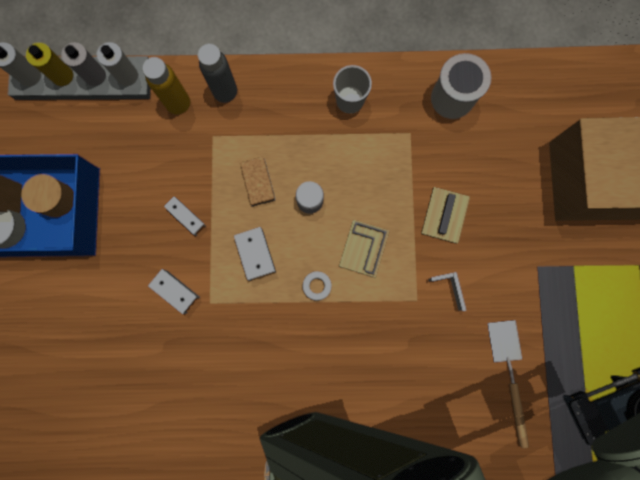

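View pics/scene0.png

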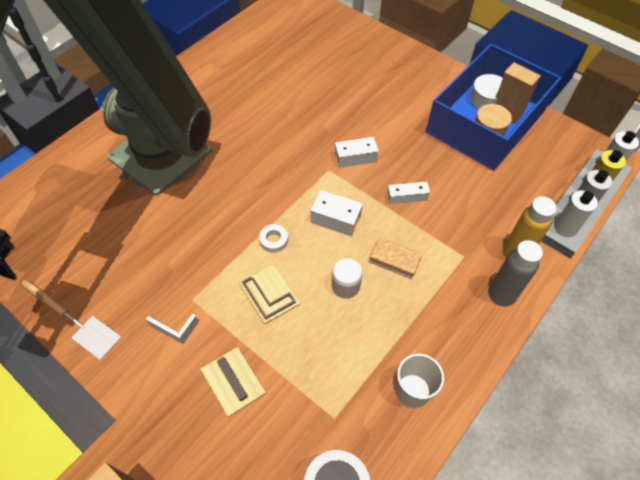

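Top view shows the small saddle at ~(184,216), medium (174,291), large (255,254), slot tray (363,248), ridge stand (446,214), angle (450,290), tape (317,286), tin (309,197) and sanding block (257,181). The scene view shows the same layout. Next I'll measure by masks.

```bash
cat > h.py <<'E'
import numpy as np,cv2
from workcell import env
CV=np.diag([1,-1,-1.])
def cam(n):
    c=env.camera_model(n);K=np.array([[c['fx'],0,c['cx']],[0,c['fy'],c['cy']],[0,0,1.]])
    M=np.array(c['camera_from_world']);return K,np.array(c['D'],float),CV@M[:3,:3],CV@M[:3,3]
def ray(n,px,z):
    K,D,R,t=cam(n);p=cv2.undistortPoints(np.array(px,float).reshape(-1,1,2),K,D)[:,0]
    d=np.c_[p,np.ones(len(p))]@R;o=-R.T@t
    return (o+d*((z-o[2])/d[:,2])[:,None])[:,:2]
def proj(n,P):
    K,D,R,t=cam(n);return cv2.projectPoints(np.array(P,float).reshape(-1,1,3),cv2.Rodrigues(R)[0],t,K,D)[0][:,0]
def blobs(mask,roi,amin=30):
    x0,y0,x1,y1=roi;m=np.zeros_like(mask);m[y0:y1,x0:x1]=mask[y0:y1,x0:x1]
    cs,_=cv2.findContours(m,cv2.RETR_EXTERNAL,cv2.CHAIN_APPROX_NONE)
    return [c for c in cs if cv2.contourArea(c)>=amin]
def rect(n,c,z):
    w=ray(n,c.reshape(-1,2),z).astype(np.float32);(cx,cy),(a,b),th=cv2.minAreaRect(w)
    if a<b:a,b,th=b,a,th+90
    return [round(float(v),1) for v in (cx,cy,a,b,(th+90)%180-90)]
E
python3 - <<'E'
from h import *
t=cv2.imread('pics/top0.png');s=cv2.imread('pics/scene0.png')
def masks(im):
    h=cv2.cvtColor(im,cv2.COLOR_BGR2HSV);return h
R={'top':{'S':((155,185,215,245),36),'M':(( 140,260,210,320),46),'L':((225,220,285,290),56),'A':((420,262,475,320),40)},
'scene':{'S':((375,175,440,210),36),'M':((325,130,390,170),46),'L':((300,185,370,235),56),'A':((140,308,203,345),40)}}
for n,im in (('top',t),('scene',s)):
    h=masks(im)
    for k,(r,z) in R[n].items():
        for thr in ((150,) if n=='top' else (200,)):
            m=((h[...,1]<60)&(h[...,2]>thr)).astype(np.uint8)*255
            for c in blobs(m,r): print(n,k,thr,rect(n,c,z),cv2.contourArea(c))
a=cv2.resize(t[170:330,140:300],None,fx=4,fy=4,interpolation=2)[:600];b=cv2.resize(t[180:320,330:480],None,fx=4,fy=4,interpolation=2)
cv2.imwrite('pics/b.png',b)
c=cv2.resize(s[230:420,140:310],None,fx=3,fy=3,interpolation=2);cv2.imwrite('pics/c.png',c)
E
```

```text
top S 150 [602.9, 308.7, 91.1, 25.9, 46.6] 372.0
top M 150 [420.7, 328.1, 97.3, 42.7, 51.1] 723.5
top L 150 [506.3, 136.3, 102.1, 58.3, 17.6] 1021.0
scene S 200 [602.3, 308.8, 100.6, 36.0, 46.4] 393.0
scene M 200 [420.0, 328.6, 106.1, 52.2, 51.1] 543.0
scene L 200 [505.7, 136.8, 111.1, 68.0, 17.6] 977.5
scene A 200 [420.8, -332.2, 102.5, 49.7, 44.1] 171.0
```

View pics/b.png

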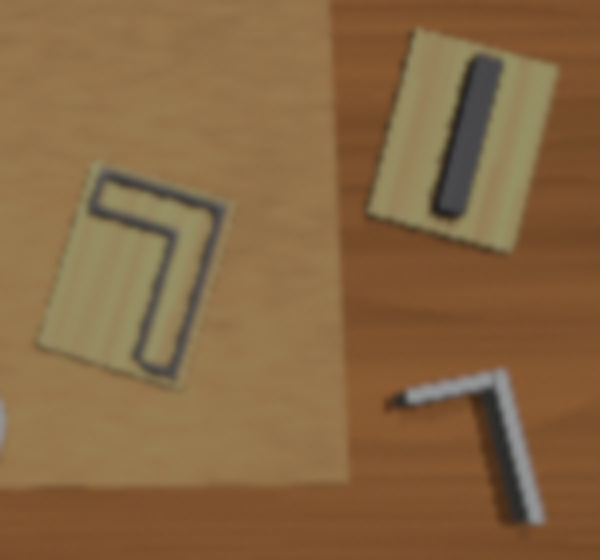

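View pics/c.png

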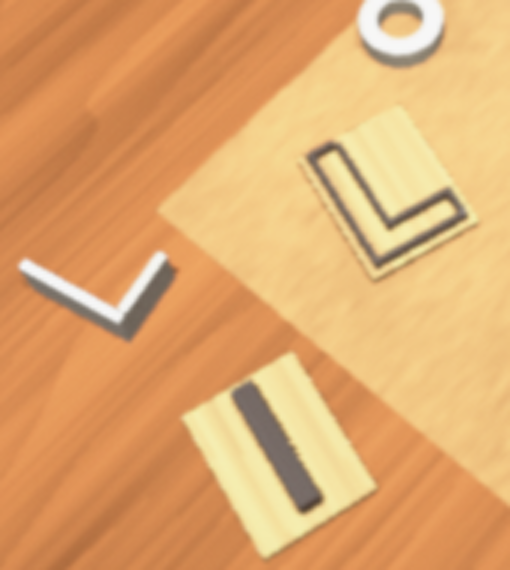

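The crops show the slot tray with its corner at upper right (~(385,231) in top), long leg running up-right and short leg to the left, the stand with its ridge tilted ~14° the same way, and the angle piece with the corner at the top, leaning left. Now to measure those three.

Run:
```python
from h import *
t=cv2.imread('pics/top0.png');s=cv2.imread('pics/scene0.png')
for n,im,rois in (('top',t,{'ridge':(420,185,472,245),'ribs':(335,215,392,282)}),('scene',s,{'ridge':(200,345,268,416),'ribs':(238,262,302,322)})):
    h=cv2.cvtColor(im,cv2.COLOR_BGR2HSV)
    for k,r in rois.items():
        sub=h[r[1]:r[3],r[0]:r[2],2]; 
        m=((h[...,1]<90)&(h[...,2]<(110 if n=='top' else 130))).astype(np.uint8)*255
        for c in blobs(m,r): print(n,k,rect(n,c,30 if k=='ridge' else 20),cv2.contourArea(c),c.reshape(-1,2).min(0),c.reshape(-1,2).max(0))
    # wood plates: hue
    for k,r in rois.items():
        x0,y0,x1,y1=r;print(n,k,'hsv centre row',[tuple(int(v) for v in h[(y0+y1)//2,x]) for x in range(x0,x1,6)])
# angle, scene: top polygon
h=cv2.cvtColor(s,cv2.COLOR_BGR2HSV);m=((h[...,1]<60)&(h[...,2]>185)).astype(np.uint8)*255
c=max(blobs(m,(140,308,203,345)),key=cv2.contourArea);p=cv2.approxPolyDP(c,2,True)[:,0];print('sceneA',p.tolist(),ray('scene',p,40).round(1).tolist())
h=cv2.cvtColor(t,cv2.COLOR_BGR2HSV);m=((h[...,1]<70)&(h[...,2]>105)).astype(np.uint8)*255
c=max(blobs(m,(420,262,475,320)),key=cv2.contourArea);p=cv2.approxPolyDP(c,1.5,True)[:,0];print('topA',p.tolist(),ray('top',p,40).round(1).tolist())
```

```text
top ridge [597.6, -325.2, 101.0, 19.3, -16.8] 286.5 [439 194] [455 233]
top ribs [518.5, -125.1, 110.4, 79.6, -18.3] 704.0 [352 223] [385 274]
top ridge hsv centre row [(14, 164, 121), (19, 113, 113), (20, 101, 149), (23, 90, 150), (120, 7, 70), (23, 43, 96), (21, 99, 149), (26, 84, 149), (13, 163, 116)]
top ribs hsv centre row [(18, 122, 150), (18, 119, 150), (22, 95, 151), (23, 92, 150), (24, 90, 150), (25, 88, 150), (22, 59, 112), (20, 102, 147), (19, 105, 143), (16, 125, 149)]
scene ridge [600.6, -328.0, 97.4, 15.0, -16.8] 287.0 [218 358] [246 399]
scene ridge hsv centre row [(13, 158, 203), (15, 139, 213), (27, 72, 245), (22, 94, 242), (25, 77, 245), (9, 34, 120), (11, 41, 118), (25, 81, 245), (22, 92, 243), (25, 78, 245), (14, 151, 229), (13, 153, 227)]
scene ribs hsv centre row [(20, 109, 245), (19, 110, 228), (15, 73, 150), (25, 77, 246), (17, 69, 151), (24, 81, 246), (25, 78, 246), (24, 81, 246), (22, 87, 240), (22, 95, 242), (19, 112, 243)]
sceneA [[194, 314], [179, 332], [147, 317], [147, 320], [179, 337]] [[440.4, -279.1], [446.4, -329.2], [366.7, -350.1], [372.1, -354.9], [454.9, -337.0]]
topA [[432, 277], [432, 280], [453, 276], [462, 310], [465, 310], [456, 273]] [[445.0, -280.9], [438.0, -280.6], [446.8, -329.8], [368.1, -346.1], [368.0, -353.0], [453.7, -337.1]]
```

```bash
cat >> h.py <<'E'
def plan(x,y,z,yaw):
    s=env.state();p=np.array(s['ee_pos']);r=s['ee_rot'];a=np.radians(yaw);d=np.array([x,y,z])-p
    u=np.array([d[0]*np.cos(a)+d[1]*np.sin(a),d[0]*np.sin(a)-d[1]*np.cos(a),-d[2]])/30
    print('t',round(s['time_s'],2),'pos',p.round(1),'rot',np.round(r,1),'w',round(s['gripper_width'],1),'| spin',round((((r[2]-yaw)+180)%360-180)/8,3),'then slide',u.round(3))
E
python3 - <<'E'
from h import *
t=cv2.imread('pics/top0.png');s=cv2.imread('pics/scene0.png')
for n,im,rois in (('top',t,{'stand':(415,180,478,250),'tray':(335,215,392,282)}),('scene',s,{'stand':(195,340,270,420),'tray':(236,258,304,326)})):
    h=cv2.cvtColor(im,cv2.COLOR_BGR2HSV)
    for k,r in rois.items():
        for thr in (100,108,116,125) if k=='tray' else (130,):
            m=(h[...,1]<thr).astype(np.uint8)*255; m=cv2.morphologyEx(m,cv2.MORPH_OPEN,np.ones((3,3)))
            for c in blobs(m,r,300): print(n,k,thr,rect(n,c,10))
    if n=='scene':
        for v in (150,170,190):
            for c in blobs(((h[...,2]<v)&(h[...,1]<100)).astype(np.uint8)*255,rois['tray'],100): print('ribs',v,rect(n,c,20))
plan(602.6,308.7,150,46.5)
E
```

```text
top stand 130 [598.6, -326.5, 122.7, 92.1, -16.8]
top tray 100 [519.3, -124.6, 119.7, 90.3, -18.1]
top tray 108 [519.0, -125.6, 121.0, 92.6, -18.0]
top tray 116 [519.5, -125.7, 122.5, 93.9, -18.0]
top tray 125 [518.7, -123.0, 159.0, 135.1, -0.7]
scene stand 130 [598.7, -327.0, 122.5, 92.2, -16.7]
scene stand 130 [591.1, -231.3, 85.3, 40.7, -0.0]
scene tray 100 [518.7, -122.3, 120.5, 86.2, -18.1]
scene tray 108 [519.1, -115.8, 125.9, 111.9, -18.0]
scene tray 116 [513.9, -121.9, 174.1, 159.4, -49.6]
scene tray 125 [513.8, -121.9, 174.1, 159.6, -49.6]
ribs 150 [519.9, -127.5, 110.5, 77.2, -18.1]
ribs 170 [519.8, -127.9, 111.3, 78.9, -17.9]
ribs 190 [520.0, -127.6, 113.4, 79.9, -18.1]
t 0.1 pos [ 207.7 -535.7  213.2] rot [-179.9   -0.    21.2] w 91.1 | spin -3.164 then slide [29.479 -9.827  2.107]
```

```bash
python3 -m jog '{"jaw":[91,91,91,91,91,91,91,91,91,91],"slide":[[0,0,0.4],[0,0,0.5],[0,0,0.6],[0,0,0.6],[0.6,-0.2,0],[0.98,-0.33,0],[0.98,-0.33,0],[0.98,-0.33,0],[0.98,-0.33,0],[0.98,-0.33,0]],"spin":[-0.79,-0.79,-0.79,-0.79,0,0,0,0,0,0]}' 20
python3 -m jog '{"jaw":[91,91,91,91,91,91,91,91,91,91],"slide":[[0.98,-0.33,0],[0.98,-0.33,0],[0.98,-0.33,0],[0.98,-0.33,0],[0.98,-0.33,0],[0.98,-0.33,0],[0.98,-0.33,0],[0.98,-0.33,0],[0.98,-0.33,0],[0.98,-0.33,0]],"spin":[0,0,0,0,0,0,0,0,0,0]}'
python3 -c "from h import *;plan(602.6,308.7,150,46.5)"
```

```text
time_s: 1.1
ee_pos: [281.4, -376.9, 150.6]
ee_rot: [-180.0, -0.0, 46.5]
force: [0.4, 0.5, -0.0]
gripper_width: 91.2
gripper_force: 0.0
time_s: 2.1
ee_pos: [412.1, -95.7, 150.8]
ee_rot: [-180.0, 0.0, 46.5]
force: [0.5, -0.5, -0.7]
gripper_width: 90.9
gripper_force: 0.0
t 2.1 pos [412.1 -95.7 150.8] rot [-180.     0.    46.5] w 90.9 | spin -0.004 then slide [14.149 -4.672  0.026]
```

```bash
python3 -m jog '{"jaw":[91,91,91,91,91,91,91,91,91,91],"slide":[[0.98,-0.33,0],[0.98,-0.33,0],[0.98,-0.33,0],[0.98,-0.33,0],[0.98,-0.33,0],[0.98,-0.33,0],[0.98,-0.33,0],[0.98,-0.33,0],[0.98,-0.33,0],[0.98,-0.33,0]],"spin":[0,0,0,0,0,0,0,0,0,0]}'
python3 -m jog '{"jaw":[91,91,91,91,91,91,91,91],"slide":[[0.98,-0.33,0],[0.98,-0.33,0],[0.98,-0.33,0],[0.8,-0.2,0],[0.4,-0.1,0],[0,0,0.3],[0,0,0.6],[0,0,0]],"spin":[0,0,0,0,0,0,0,0]}'
python3 -c "from h import *;plan(602.6,308.7,8,46.5)"
```

```text
time_s: 3.1
ee_pos: [542.8, 185.5, 150.5]
ee_rot: [-180.0, 0.1, 46.5]
force: [0.3, 1.1, 0.9]
gripper_width: 91.1
gripper_force: 0.0
time_s: 3.9
ee_pos: [597.7, 298.9, 120.7]
ee_rot: [-179.9, 0.4, 46.4]
force: [-0.3, -0.6, -0.6]
gripper_width: 91.0
gripper_force: 0.0
t 3.9 pos [597.7 298.9 120.7] rot [-179.9    0.4   46.4] w 91.0 | spin -0.008 then slide [ 0.35  -0.106  3.757]
```

```bash
python3 -m jog '{"jaw":[91,91,91,91,91,91,91,91],"slide":[[0.35,-0.1,0.3],[0,0,0.8],[0,0,0.8],[0,0,0.8],[0,0,0.6],[0,0,0.35],[0,0,0.1],[0,0,0]],"spin":[0,0,0,0,0,0,0,0]}'
python3 -m jog '{"jaw":[34,34,30,30,30,30,30,30,30],"slide":[[0,0,0],[0,0,0],[0,0,0],[0,0,0],[0,0,0],[0,0,0],[0,0,0],[0,0,0],[0,0,0]],"spin":[0,0,0,0,0,0,0,0,0]}' 20
python3 -c "from h import *;plan(602.6,308.7,8,46.5)"
```

```text
time_s: 4.7
ee_pos: [605.6, 310.9, 11.7]
ee_rot: [180.0, -0.0, 46.5]
force: [0.1, -0.3, 0.3]
gripper_width: 91.1
gripper_force: 0.0
time_s: 5.6
ee_pos: [605.1, 310.8, 11.4]
ee_rot: [-180.0, 0.0, 46.5]
force: [-0.1, 0.7, 0.5]
gripper_width: 34.0
gripper_force: 20.0
t 5.6 pos [605.1 310.8  11.4] rot [-180.     0.    46.5] w 34.0 | spin -0.004 then slide [-0.108 -0.013  0.113]
```

```bash
python3 -m jog '{"jaw":[30,30,30,30,30,30,30,30,30],"slide":[[0,0,-0.2],[0,0,-0.5],[0,0,-0.7],[0,0,-0.7],[0,0,-0.7],[0,0,-0.6],[0,0,-0.3],[0,0,-0.1],[0,0,0]],"spin":[0,0.99,0.99,0.99,0.99,0.99,0.99,0.99,0.98]}'
python3 -c "from h import *;plan(601.8,-327.6,122,-16.8)"
```

```text
time_s: 6.5
ee_pos: [605.6, 310.8, 126.7]
ee_rot: [-179.9, -0.1, -17.1]
force: [-0.2, 0.2, -1.4]
gripper_width: 33.8
gripper_force: 20.0
t 6.5 pos [605.6 310.8 126.7] rot [-1.799e+02 -1.000e-01 -1.710e+01] w 33.8 | spin -0.043 then slide [ 6.029 20.408  0.155]
```

```bash
python3 -m jog '{"jaw":[30,30,30,30,30,30,30,30,30,30],"slide":[[0.15,0.5,0],[0.29,0.98,0],[0.29,0.98,0],[0.29,0.98,0],[0.29,0.98,0],[0.29,0.98,0],[0.29,0.98,0],[0.29,0.98,0],[0.29,0.98,0],[0.29,0.98,0]],"spin":[-0.04,0,0,0,0,0,0,0,0,0]}'
python3 -m jog '{"jaw":[30,30,30,30,30,30,30,30,30,30],"slide":[[0.29,0.98,0],[0.29,0.98,0],[0.29,0.98,0],[0.29,0.98,0],[0.29,0.98,0],[0.29,0.98,0],[0.29,0.98,0],[0.29,0.98,0],[0.29,0.98,0],[0.29,0.98,0]],"spin":[0,0,0,0,0,0,0,0,0,0]}'
python3 -m jog '{"jaw":[30,30,30],"slide":[[0.25,0.8,0],[0.05,0.15,0],[0,0,0]],"spin":[0,0,0]}'
python3 -c "from h import *;plan(601.8,-327.6,22,-16.8)"
```

```text
time_s: 7.5
ee_pos: [604.3, 16.8, 125.5]
ee_rot: [180.0, 0.0, -16.3]
force: [0.6, -0.6, -0.8]
gripper_width: 33.7
gripper_force: 20.0
time_s: 8.5
ee_pos: [603.8, -289.5, 125.4]
ee_rot: [180.0, 0.0, -16.3]
force: [1.8, 0.1, -1.0]
gripper_width: 34.0
gripper_force: 20.0
time_s: 8.8
ee_pos: [604.6, -318.4, 125.1]
ee_rot: [-180.0, 0.1, -16.5]
force: [0.2, 0.1, -1.3]
gripper_width: 33.9
gripper_force: 20.0
t 8.8 pos [ 604.6 -318.4  125.1] rot [-1.80e+02  1.00e-01 -1.65e+01] w 33.9 | spin 0.039 then slide [-0.     0.322  3.438]
```

```bash
python3 -m jog '{"jaw":[30,30,30,30,30],"slide":[[0,0.3,0],[0,0,0.5],[0,0,0.5],[0,0,0.3],[0,0,0]],"spin":[0.04,0,0,0,0]}'
python3 - <<'E'
from h import *
plan(601.8,-327.6,22,-16.8)
for n,r in (('top',(400,160,500,260)),('scene',(180,320,290,420))):
    globals()[n]=cv2.resize(cv2.cvtColor(env.grab_frame(n),cv2.COLOR_RGB2BGR)[r[1]:r[3],r[0]:r[2]],(400,400),interpolation=2)
cv2.imwrite('pics/s1.png',np.hstack([top,scene]))
E
```

```text
time_s: 9.3
ee_pos: [602.1, -324.9, 85.0]
ee_rot: [-180.0, 0.2, -16.7]
force: [-0.3, 0.8, -0.7]
gripper_width: 33.9
gripper_force: 20.0
t 9.3 pos [ 602.1 -324.9   85. ] rot [-180.     0.2  -16.7] w 33.9 | spin 0.008 then slide [0.015 0.09  2.1  ]
```

View pics/s1.png

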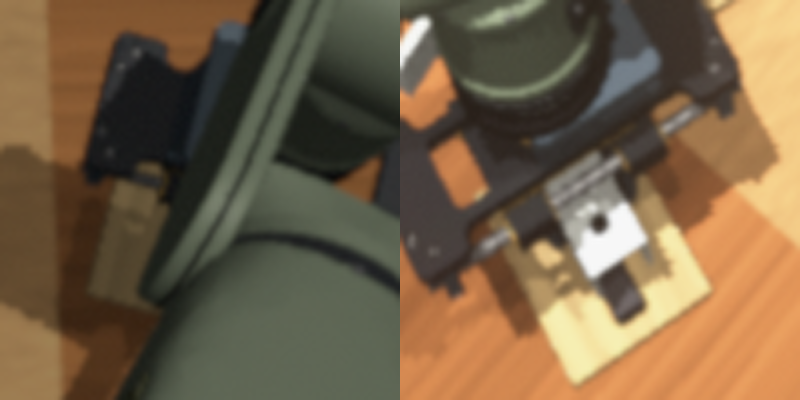

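The scene half shows the held small saddle (end at ~(615,260) in the crop) above and along the ridge, both plates in line; the arm hides the top view. I'll lower it.

```bash
python3 -m jog '{"jaw":[30,30,30,30,30,30,30],"slide":[[0,0.09,0.3],[0,0,0.4],[0,0,0.4],[0,0,0.4],[0,0,0.4],[0,0,0.15],[0,0,0]],"spin":[0,0,0,0,0,0,0]}'
python3 -c "from h import *;plan(601.8,-327.6,21.4,-16.8)"
```

```text
time_s: 10.1
ee_pos: [601.8, -328.2, 23.6]
ee_rot: [-180.0, 0.1, -16.8]
force: [0.6, -0.9, -0.3]
gripper_width: 34.0
gripper_force: 20.0
t 10.1 pos [ 601.8 -328.2   23.6] rot [-1.80e+02  1.00e-01 -1.68e+01] w 34.0 | spin -0.002 then slide [-0.005 -0.021  0.075]
```

```bash
python3 -m jog '{"jaw":[30,30,30],"slide":[[0,0,0.05],[0,0,0.03],[0,0,0]],"spin":[0,0,0]}'
python3 -m jog '{"jaw":[60,60,60,60,60,60,60,60],"slide":[[0,0,0],[0,0,0],[0,0,0],[0,0,-0.2],[0,0,-0.7],[0,0,-0.9],[0,0,-0.9],[0,0,-0.8]],"spin":[0,0,0,0,0,0,0,0]}'
python3 -c "from h import *;plan(420.4,328.4,130,51.1)"
```

```text
time_s: 10.4
ee_pos: [602.6, -328.7, 23.0]
ee_rot: [180.0, -0.0, -16.8]
force: [-0.3, 0.0, -0.7]
gripper_width: 33.5
gripper_force: 20.0
time_s: 11.2
ee_pos: [602.6, -328.7, 129.6]
ee_rot: [180.0, -0.1, -16.8]
force: [0.2, -0.5, -0.7]
gripper_width: 60.0
gripper_force: 0.0
t 11.2 pos [ 602.6 -328.7  129.6] rot [ 1.80e+02 -1.00e-01 -1.68e+01] w 60.0 | spin -8.489 then slide [ 1.3233e+01 -1.8480e+01 -1.4000e-02]
```

```bash
python3 -m jog '{"jaw":[91,91,91,91,91,91,91,91,91,91],"slide":[[0,0,0],[0,0,0],[0,0,0],[0,0,0],[0,0,0],[0,0,0],[0,0,0],[0,0,0],[0,0,0],[0,0,0]],"spin":[-0.95,-0.95,-0.95,-0.95,-0.95,-0.95,-0.95,-0.95,-0.89,0]}'
python3 - <<'E'
from h import *
cv2.imwrite('pics/s2.png',np.hstack([cv2.resize(cv2.cvtColor(env.grab_frame(n),cv2.COLOR_RGB2BGR)[r[1]:r[3],r[0]:r[2]],(400,400),interpolation=2) for n,r in (('top',(400,160,500,260)),('scene',(180,320,290,420)))]))
E
python3 -m jog '{"jaw":[91,91,91,91,91,91,91,91,91,91],"slide":[[0.35,-0.49,0],[0.7,-0.98,0],[0.7,-0.98,0],[0.7,-0.98,0],[0.7,-0.98,0],[0.7,-0.98,0],[0.7,-0.98,0],[0.7,-0.98,0],[0.7,-0.98,0],[0.7,-0.98,0]],"spin":[0,0,0,0,0,0,0,0,0,0]}'
python3 - <<'E'
from h import *
plan(420.4,328.4,130,51.1)
im=cv2.cvtColor(env.grab_frame('scene'),cv2.COLOR_RGB2BGR);cv2.imwrite('pics/s3.png',im[300:440,160:320].repeat(4,0).repeat(4,1))
h=cv2.cvtColor(im,cv2.COLOR_BGR2HSV);m=((h[...,1]<40)&(h[...,2]>200)).astype(np.uint8)*255
for c in blobs(m,(190,335,275,425)): print(rect('scene',c,46))
E
```

```text
time_s: 12.2
ee_pos: [602.4, -328.6, 128.1]
ee_rot: [180.0, -0.0, 51.1]
force: [0.4, 0.0, -0.3]
gripper_width: 91.2
gripper_force: 0.0
time_s: 13.3
ee_pos: [509.8, 3.4, 128.0]
ee_rot: [180.0, -0.0, 51.0]
force: [1.5, 0.5, -0.2]
gripper_width: 91.0
gripper_force: 0.0
t 13.3 pos [509.8   3.4 128. ] rot [180.  -0.  51.] w 91.0 | spin -0.017 then slide [ 6.561 -9.123 -0.068]
[599.8, -328.3, 100.2, 34.8, -17.0]
```

View pics/s3.png

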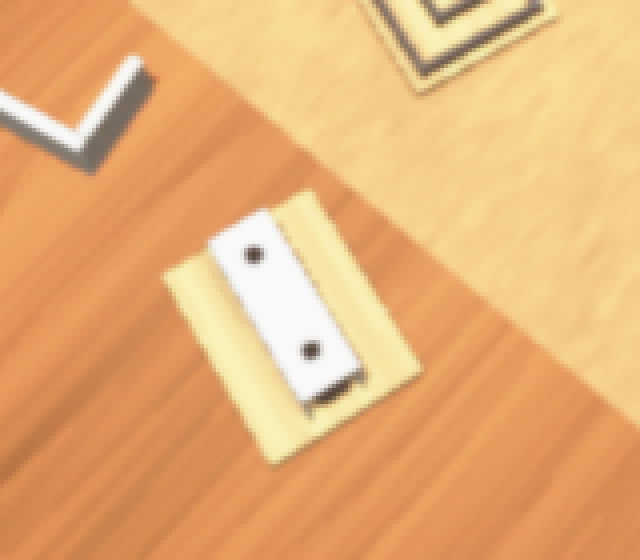

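The small saddle sits flat along the ridge (top measures 100×35 at z = 46, within about 1.5 mm of the stand's centre). On to the medium one.

```bash
python3 -m jog '{"jaw":[91,91,91,91,91,91,91,91,91,91],"slide":[[0.7,-0.98,0],[0.7,-0.98,0],[0.7,-0.98,0],[0.7,-0.98,0],[0.7,-0.98,0],[0.7,-0.98,0],[0.7,-0.98,0],[0.7,-0.98,0],[0.7,-0.98,0],[0.25,-0.3,0]],"spin":[0,0,0,0,0,0,0,0,0,0]}'
python3 -m jog '{"jaw":[91,91,91],"slide":[[0,0,0.4],[0,0,0.6],[0,0,0]],"spin":[0,0,0]}'
python3 -c "from h import *;plan(420.4,328.4,12,51.1)"
```

```text
time_s: 14.35
ee_pos: [420.0, 329.5, 127.8]
ee_rot: [-180.0, -0.1, 51.2]
force: [-1.0, -0.3, -0.1]
gripper_width: 90.8
gripper_force: 0.0
time_s: 14.65
ee_pos: [419.2, 324.1, 94.9]
ee_rot: [-179.9, 0.4, 51.0]
force: [0.4, 0.4, -0.3]
gripper_width: 91.0
gripper_force: 0.0
t 14.65 pos [419.2 324.1  94.9] rot [-179.9    0.4   51. ] w 91.0 | spin -0.01 then slide [ 0.136 -0.059  2.762]
```

```bash
python3 -m jog '{"jaw":[91,91,91,91,91,91,91],"slide":[[0,0,0.5],[0,0,0.7],[0,0,0.7],[0,0,0.5],[0,0,0.2],[0,0,0],[0,0,0]],"spin":[0,0,0,0,0,0,0]}'
python3 -c "from h import *;plan(420.4,328.4,12,51.1)"
```

```text
time_s: 15.35
ee_pos: [421.3, 326.7, 20.2]
ee_rot: [180.0, -0.1, 51.1]
force: [0.1, 0.4, -0.2]
gripper_width: 91.0
gripper_force: 0.0
t 15.35 pos [421.3 326.7  20.2] rot [ 1.80e+02 -1.00e-01  5.11e+01] w 91.0 | spin -0.005 then slide [ 0.026 -0.061  0.274]
```

```bash
python3 -m jog '{"jaw":[91,60,46,46,46,46,46,46,46,46],"slide":[[0,-0.05,0.27],[0,0,0],[0,0,0],[0,0,0],[0,0,0],[0,0,0],[0,0,0],[0,0,0],[0,0,0],[0,0,0]],"spin":[0,0,0,0,0,0,0,0,0,0]}' 20
python3 -c "from h import *;plan(420.4,328.4,12,51.1)"
```

```text
time_s: 16.35
ee_pos: [419.5, 327.8, 11.5]
ee_rot: [-180.0, -0.0, 51.1]
force: [-0.9, 0.5, 1.3]
gripper_width: 50.0
gripper_force: 20.0
t 16.35 pos [419.5 327.8  11.5] rot [-180.    -0.    51.1] w 50.0 | spin -0.0 then slide [ 0.035  0.013 -0.016]
```

```bash
python3 -m jog '{"jaw":[46,46,46,46,46,46,46,46,46,46],"slide":[[0,0,-0.2],[0,0,-0.5],[0,0,-0.7],[0,0,-0.7],[0,0,-0.7],[0,0,-0.6],[0,0,-0.3],[0,0,-0.2],[0,0,0],[0,0,0]],"spin":[0,0.94,0.94,0.94,0.94,0.94,0.94,0.94,0.94,0.97]}'
python3 -c "from h import *;plan(599,-327.5,128,-16.8)"
```

```text
time_s: 17.35
ee_pos: [419.4, 327.5, 128.8]
ee_rot: [180.0, -0.0, -17.1]
force: [-0.7, -0.0, -1.3]
gripper_width: 50.3
gripper_force: 20.0
t 17.35 pos [419.4 327.5 128.8] rot [180.   -0.  -17.1] w 50.3 | spin -0.041 then slide [12.041 19.171  0.026]
```

```bash
python3 -m jog '{"jaw":[46,46,46,46,46,46,46,46,46,46],"slide":[[0.31,0.49,0],[0.615,0.98,0],[0.615,0.98,0],[0.615,0.98,0],[0.615,0.98,0],[0.615,0.98,0],[0.615,0.98,0],[0.615,0.98,0],[0.615,0.98,0],[0.615,0.98,0]],"spin":[0,0,0,0,0,0,0,0,0,0]}'
python3 -m jog '{"jaw":[46,46,46,46,46,46,46,46,46,46],"slide":[[0.615,0.98,0],[0.615,0.98,0],[0.615,0.98,0],[0.615,0.98,0],[0.615,0.98,0],[0.615,0.98,0],[0.615,0.98,0],[0.615,0.98,0],[0.615,0.98,0],[0.4,0.65,0]],"spin":[0,0,0,0,0,0,0,0,0,0]}'
python3 -m jog '{"jaw":[46,46,46,46],"slide":[[0.2,0.3,0],[0.06,0.1,0],[0,0,0],[0,0,0]],"spin":[0,0,0,0]}'
python3 -c "from h import *;plan(599,-327.5,75,-16.8)"
```

```text
time_s: 18.35
ee_pos: [506.5, 8.1, 128.6]
ee_rot: [180.0, 0.0, -16.8]
force: [0.9, 0.1, -1.2]
gripper_width: 49.9
gripper_force: 20.0
time_s: 19.35
ee_pos: [594.8, -316.3, 128.2]
ee_rot: [180.0, 0.0, -16.9]
force: [-0.3, -0.3, -1.0]
gripper_width: 50.5
gripper_force: 20.0
time_s: 19.75
ee_pos: [598.5, -326.2, 128.5]
ee_rot: [-180.0, 0.0, -16.8]
force: [-0.1, -0.6, -0.9]
gripper_width: 49.8
gripper_force: 20.0
t 19.75 pos [ 598.5 -326.2  128.5] rot [-180.     0.   -16.8] w 49.8 | spin 0.005 then slide [0.029 0.035 1.784]
```

```bash
python3 -m jog '{"jaw":[46,46,46,46,46,46],"slide":[[0,0.03,0.4],[0,0,0.6],[0,0,0.5],[0,0,0.2],[0,0,0],[0,0,0]],"spin":[0,0,0,0,0,0]}'
python3 -c "from h import *;plan(599,-327.5,22,-16.8)"
```

```text
time_s: 20.35
ee_pos: [598.8, -328.3, 77.8]
ee_rot: [180.0, -0.0, -16.8]
force: [1.1, 0.1, -1.3]
gripper_width: 50.0
gripper_force: 20.0
t 20.35 pos [ 598.8 -328.3   77.8] rot [180.   -0.  -16.8] w 50.0 | spin 0.001 then slide [-0.002 -0.027  1.861]
```

```bash
python3 -m jog '{"jaw":[46,46,46,46,46,46,46,46],"slide":[[0,0,0.3],[0,0,0.4],[0,0,0.4],[0,0,0.35],[0,0,0.25],[0,0,0.1],[0,0,0.03],[0,0,0]],"spin":[0,0,0,0,0,0,0,0]}'
python3 -c "from h import *;plan(599,-327.5,21.7,-16.8)"
```

```text
time_s: 21.15
ee_pos: [598.8, -328.5, 22.7]
ee_rot: [180.0, -0.0, -16.8]
force: [0.1, -0.2, -0.7]
gripper_width: 49.9
gripper_force: 20.0
t 21.15 pos [ 598.8 -328.5   22.7] rot [180.   -0.  -16.8] w 49.9 | spin -0.002 then slide [-0.002 -0.036  0.035]
```

```bash
python3 -m jog '{"jaw":[46,46,76,76,76,76,76,76,76],"slide":[[0,0,0.04],[0,0,0],[0,0,0],[0,0,0],[0,0,-0.2],[0,0,-0.6],[0,0,-0.9],[0,0,-0.9],[0,0,-0.9]],"spin":[0,0,0,0,0,0,0,0,0]}'
python3 -m jog '{"jaw":[91,91,91,91,91],"slide":[[0,0,0],[0,0,0],[0,0,0],[0,0,0],[0,0,0]],"spin":[-0.86,-0.86,-0.86,-0.86,-0.86]}'
python3 -c "from h import *;plan(506,136.5,128,17.6)"
```

```text
time_s: 22.05
ee_pos: [598.6, -328.4, 128.1]
ee_rot: [180.0, -0.0, -16.8]
force: [0.2, -0.2, 0.0]
gripper_width: 75.9
gripper_force: 0.0
time_s: 22.55
ee_pos: [598.7, -328.5, 127.2]
ee_rot: [180.0, -0.0, 17.9]
force: [-0.2, -0.0, -0.4]
gripper_width: 91.1
gripper_force: 0.0
t 22.55 pos [ 598.7 -328.5  127.2] rot [180.   -0.   17.9] w 91.1 | spin 0.034 then slide [  1.741 -15.707  -0.027]
```

```bash
python3 -m jog '{"jaw":[91,91,91,91,91,91,91,91,91,91],"slide":[[0.05,-0.5,0],[0.11,-0.98,0],[0.11,-0.98,0],[0.11,-0.98,0],[0.11,-0.98,0],[0.11,-0.98,0],[0.11,-0.98,0],[0.11,-0.98,0],[0.11,-0.98,0],[0.11,-0.98,0]],"spin":[0,0,0,0,0,0,0,0,0,0]}'
python3 -m jog '{"jaw":[91,91,91,91,91,91,91,91,91],"slide":[[0.11,-0.98,0],[0.11,-0.98,0],[0.11,-0.98,0],[0.11,-0.98,0],[0.11,-0.98,0],[0.11,-0.98,0],[0.05,-0.5,0],[0,0,0],[0,0,0]],"spin":[0,0,0,0,0,0,0,0,0]}'
python3 - <<'E'
from h import *
plan(506,136.5,80,17.6)
im=cv2.cvtColor(env.grab_frame('scene'),cv2.COLOR_RGB2BGR);cv2.imwrite('pics/s4.png',im[300:440,160:320].repeat(4,0).repeat(4,1))
h=cv2.cvtColor(im,cv2.COLOR_BGR2HSV);m=((h[...,1]<40)&(h[...,2]>200)).astype(np.uint8)*255
for c in blobs(m,(190,335,275,425)): print(rect('scene',c,56))
E
```

```text
time_s: 23.55
ee_pos: [542.8, -50.5, 126.8]
ee_rot: [-180.0, -0.0, 17.4]
force: [0.3, 0.4, -0.3]
gripper_width: 91.0
gripper_force: 0.0
time_s: 24.45
ee_pos: [506.1, 136.1, 126.5]
ee_rot: [180.0, -0.0, 17.6]
force: [0.2, -0.4, -0.7]
gripper_width: 91.1
gripper_force: 0.0
t 24.45 pos [506.1 136.1 126.5] rot [180.   -0.   17.6] w 91.1 | spin -0.002 then slide [ 0.    -0.013  1.55 ]
[600.1, -329.3, 105.4, 51.0, -16.9]
```

View pics/s4.png

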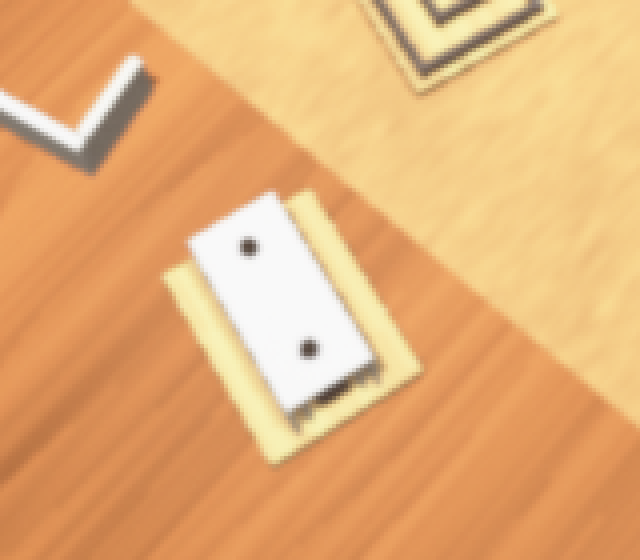

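The medium saddle is down and square over the small one (105×51 at z = 56). Now the large one.

```bash
python3 -m jog '{"jaw":[91,91,91,91,91,91,91,91],"slide":[[0,0,0.4],[0,0,0.7],[0,0,0.8],[0,0,0.8],[0,0,0.6],[0,0,0.35],[0,0,0.15],[0,0,0]],"spin":[0,0,0,0,0,0,0,0]}'
python3 -m jog '{"jaw":[75,62,62,62,62,62,62],"slide":[[0,0,0],[0,0,0],[0,0,0],[0,0,0],[0,0,0],[0,0,0],[0,0,0]],"spin":[0,0,0,0,0,0,0]}' 20
python3 -c "from h import *;plan(506,136.5,12,17.6)"
```

```text
time_s: 25.3
ee_pos: [506.2, 136.0, 11.9]
ee_rot: [180.0, 0.0, 17.5]
force: [-0.5, 0.4, -0.4]
gripper_width: 91.2
gripper_force: 0.0
time_s: 26.0
ee_pos: [506.6, 136.6, 13.0]
ee_rot: [180.0, -0.1, 17.6]
force: [-0.8, 0.1, 5.7]
gripper_width: 65.7
gripper_force: 20.0
t 26.0 pos [506.6 136.6  13. ] rot [ 1.80e+02 -1.00e-01  1.76e+01] w 65.7 | spin -0.002 then slide [-0.021 -0.003  0.032]
```

```bash
python3 -m jog '{"jaw":[62,62,62,62,62,62,62,62,62],"slide":[[0,0,-0.2],[0,0,-0.5],[0,0,-0.7],[0,0,-0.8],[0,0,-0.8],[0,0,-0.7],[0,0,-0.3],[0,0,-0.1],[0,0,0]],"spin":[0,0,0,0.86,0.86,0.86,0.86,0.86,0]}'
python3 -c "from h import *;plan(599.2,-328,134,-16.8)"
```

```text
time_s: 26.9
ee_pos: [506.2, 136.4, 135.8]
ee_rot: [-180.0, -0.0, -16.8]
force: [-0.4, 1.1, -1.1]
gripper_width: 66.2
gripper_force: 20.0
t 26.9 pos [506.2 136.4 135.8] rot [-180.    -0.   -16.8] w 66.2 | spin 0.001 then slide [ 7.441 13.923  0.059]
```

```bash
python3 -m jog '{"jaw":[62,62,62,62,62,62,62,62,62,62],"slide":[[0.26,0.49,0],[0.524,0.98,0],[0.524,0.98,0],[0.524,0.98,0],[0.524,0.98,0],[0.524,0.98,0],[0.524,0.98,0],[0.524,0.98,0],[0.524,0.98,0],[0.524,0.98,0]],"spin":[0,0,0,0,0,0,0,0,0,0]}'
python3 -m jog '{"jaw":[62,62,62,62,62,62,62,62],"slide":[[0.524,0.98,0],[0.524,0.98,0],[0.524,0.98,0],[0.45,0.85,0],[0.25,0.5,0],[0.1,0.2,0],[0,0,0],[0,0,0]],"spin":[0,0,0,0,0,0,0,0]}'
python3 -c "from h import *;plan(599.2,-328,90,-16.8)"
```

```text
time_s: 27.9
ee_pos: [567.9, -175.3, 134.5]
ee_rot: [180.0, 0.1, -16.6]
force: [-0.1, 0.8, -2.2]
gripper_width: 65.8
gripper_force: 20.0
time_s: 28.7
ee_pos: [597.2, -322.3, 135.1]
ee_rot: [-180.0, 0.1, -16.7]
force: [-0.2, -0.1, -1.4]
gripper_width: 66.1
gripper_force: 20.0
t 28.7 pos [ 597.2 -322.3  135.1] rot [-1.80e+02  1.00e-01 -1.67e+01] w 66.1 | spin 0.007 then slide [0.118 0.163 1.504]
```

```bash
python3 -m jog '{"jaw":[62,62,62,62,62,62],"slide":[[0.1,0.15,0.2],[0,0,0.5],[0,0,0.5],[0,0,0.3],[0,0,0],[0,0,0]],"spin":[0,0,0,0,0,0]}'
python3 -c "from h import *;plan(599.2,-328,23.5,-16.8)"
```

```text
time_s: 29.3
ee_pos: [599.3, -328.6, 90.6]
ee_rot: [180.0, -0.0, -16.8]
force: [0.8, -0.2, -1.0]
gripper_width: 65.9
gripper_force: 20.0
t 29.3 pos [ 599.3 -328.6   90.6] rot [180.   -0.  -16.8] w 65.9 | spin 0.002 then slide [-0.01  -0.018  2.237]
```

```bash
python3 -m jog '{"jaw":[62,62,62,62,62,62,62,62,62],"slide":[[0,0,0.3],[0,0,0.4],[0,0,0.4],[0,0,0.4],[0,0,0.4],[0,0,0.2],[0,0,0.1],[0,0,0.03],[0,0,0]],"spin":[0,0,0,0,0,0,0,0,0]}'
python3 -c "from h import *;plan(599.2,-328,23,-16.8)"
```

```text
time_s: 30.2
ee_pos: [599.4, -329.0, 23.8]
ee_rot: [180.0, -0.1, -16.8]
force: [0.1, -1.2, -1.0]
gripper_width: 65.8
gripper_force: 20.0
t 30.2 pos [ 599.4 -329.    23.8] rot [ 1.80e+02 -1.00e-01 -1.68e+01] w 65.8 | spin -0.002 then slide [-0.017 -0.03   0.026]
```

```bash
python3 -m jog '{"jaw":[62,62,88,88,88,88,88,88,88,88],"slide":[[0,0,0.03],[0,0,0],[0,0,0],[0,0,0],[0,0,-0.2],[0,0,-0.6],[0,0,-0.9],[0,0,-0.9],[0,0,-0.9],[0,0,0]],"spin":[0,0,0,0,0,0,0,0,0,0]}'
python3 -m jog '{"jaw":[60,60,60,60],"slide":[[0,0,0],[0,0,0],[0,0,0],[0,0,0]],"spin":[-0.89,-0.89,-0.89,-0.87]}'
python3 -c "from h import *;plan(410.3,-341,120,11.5)"
```

```text
time_s: 31.2
ee_pos: [601.5, -330.2, 132.9]
ee_rot: [179.9, -0.5, -16.8]
force: [0.3, 0.0, 0.0]
gripper_width: 88.1
gripper_force: 0.0
time_s: 31.6
ee_pos: [598.7, -328.5, 126.9]
ee_rot: [-180.0, 0.0, 11.8]
force: [0.3, -0.4, 0.0]
gripper_width: 61.1
gripper_force: 0.0
t 31.6 pos [ 598.7 -328.5  126.9] rot [-180.     0.    11.8] w 61.1 | spin 0.038 then slide [-6.237 -0.845  0.229]
```

```bash
python3 -m jog '{"jaw":[60,60,60,60,60,60,60,60,60,60],"slide":[[-0.5,-0.05,0],[-0.9,-0.1,0],[-0.9,-0.15,0],[-0.9,-0.15,0],[-0.9,-0.15,0],[-0.9,-0.1,0],[-0.7,-0.1,0],[-0.4,-0.05,0],[-0.14,0,0],[0,0,0]],"spin":[0,0,0,0,0,0,0,0,0,0]}'
python3 - <<'E'
from h import *
plan(410.3,-341,17,11.5)
im=cv2.cvtColor(env.grab_frame('scene'),cv2.COLOR_RGB2BGR);cv2.imwrite('pics/s5.png',im[290:430,130:290].repeat(4,0).repeat(4,1))
h=cv2.cvtColor(im,cv2.COLOR_BGR2HSV);m=((h[...,1]<40)&(h[...,2]>200)).astype(np.uint8)*255
for c in blobs(m,(190,335,275,425)): print(rect('scene',c,66))
E
```

```text
time_s: 32.6
ee_pos: [410.7, -341.3, 127.6]
ee_rot: [180.0, -0.0, 11.5]
force: [-0.4, 1.0, 0.1]
gripper_width: 60.1
gripper_force: 0.0
t 32.6 pos [ 410.7 -341.3  127.6] rot [180.   -0.   11.5] w 60.1 | spin -0.003 then slide [-0.012 -0.014  3.686]
[599.1, -329.3, 112.0, 67.2, -16.8]
```

View pics/s5.png

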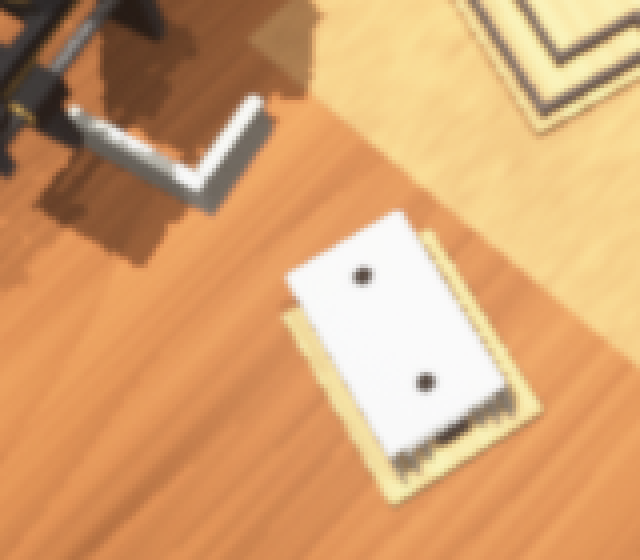

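All three saddles are nested, the large one square on top (112×67 at z = 66). The gripper is over the angle's long leg.

```bash
python3 -m jog '{"jaw":[60,60,60,60,60,60,60,60],"slide":[[0,0,0.4],[0,0,0.7],[0,0,0.8],[0,0,0.7],[0,0,0.6],[0,0,0.35],[0,0,0.12],[0,0,0]],"spin":[0,0,0,0,0,0,0,0]}'
python3 -m jog '{"jaw":[30,14,5,5,5,5,5,5,5],"slide":[[0,0,0],[0,0,0],[0,0,0],[0,0,0],[0,0,0],[0,0,0],[0,0,0],[0,0,0],[0,0,0]],"spin":[0,0,0,0,0,0,0,0,0]}' 35
python3 -c "from h import *;plan(410.3,-341,17,11.5)"
```

```text
time_s: 33.45
ee_pos: [410.8, -341.0, 17.0]
ee_rot: [-180.0, 0.0, 11.5]
force: [-0.2, -0.4, 0.8]
gripper_width: 60.1
gripper_force: 0.0
time_s: 34.35
ee_pos: [410.6, -341.3, 17.5]
ee_rot: [180.0, -0.0, 11.5]
force: [-0.9, 0.5, 0.3]
gripper_width: 7.8
gripper_force: 35.0
t 34.35 pos [ 410.6 -341.3   17.5] rot [180.   -0.   11.5] w 7.8 | spin 0.001 then slide [-0.009 -0.011  0.018]
```

```bash
python3 -m jog '{"jaw":[5,5,5,5,5,5,5,5],"slide":[[0,0,-0.2],[0,0,-0.5],[0,0,-0.7],[0,0,-0.7],[0,0,-0.5],[0,0,-0.2],[0,0,0],[0,0,0]],"spin":[0,0,0.93,0.93,0.93,0.9,0,0]}'
python3 -c "from h import *;plan(511.4,-151,100,-18)"
```

```text
time_s: 35.15
ee_pos: [410.3, -340.9, 101.3]
ee_rot: [-180.0, 0.0, -17.9]
force: [0.0, -0.5, -1.9]
gripper_width: 8.0
gripper_force: 35.0
t 35.15 pos [ 410.3 -340.9  101.3] rot [-180.     0.   -17.9] w 8.0 | spin 0.018 then slide [ 1.25  -7.061  0.044]
```

```bash
python3 -m jog '{"jaw":[5,5,5,5,5,5,5,5,5,5],"slide":[[0.08,-0.46,0],[0.16,-0.9,0],[0.16,-0.9,0],[0.16,-0.9,0],[0.16,-0.9,0],[0.16,-0.9,0],[0.16,-0.9,0],[0.14,-0.8,0],[0.07,-0.4,0],[0,0,0]],"spin":[0.02,0,0,0,0,0,0,0,0,0]}'
python3 -m jog '{"jaw":[5,5,5,5,5,5],"slide":[[0,0,0.3],[0,0,0.5],[0,0,0.3],[0,0,0],[0,0,0],[0,0,0]],"spin":[0,0,0,0,0,0]}'
python3 - <<'E'
from h import *
plan(511.4,-151,27.5,-18)
im=cv2.cvtColor(env.grab_frame('scene'),cv2.COLOR_RGB2BGR);cv2.imwrite('pics/s6.png',im[220:360,190:350].repeat(4,0).repeat(4,1))
E
```

```text
time_s: 36.15
ee_pos: [512.5, -150.0, 101.0]
ee_rot: [-180.0, 0.1, -18.0]
force: [0.2, -0.7, -1.0]
gripper_width: 7.8
gripper_force: 35.0
time_s: 36.75
ee_pos: [512.5, -152.1, 68.9]
ee_rot: [180.0, -0.1, -18.2]
force: [0.2, -0.4, -1.6]
gripper_width: 8.0
gripper_force: 35.0
t 36.75 pos [ 512.5 -152.1   68.9] rot [ 1.80e+02 -1.00e-01 -1.82e+01] w 8.0 | spin -0.025 then slide [-0.047 -0.022  1.38 ]
```

View pics/s6.png

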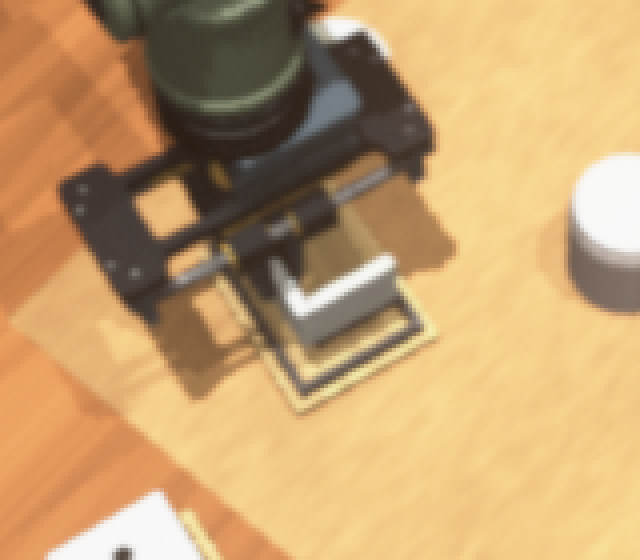

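The angle hangs above the slot with short leg pointing the right way (outer corner at crop (300,318), short leg end (395,270)). I'll check its in-hand pose against the expected one.

Run:
```python
from h import *
im=cv2.cvtColor(env.grab_frame('scene'),cv2.COLOR_RGB2BGR);h=cv2.cvtColor(im,cv2.COLOR_BGR2HSV)
m=((h[...,1]<70)&(h[...,2]>185)).astype(np.uint8)*255
s=env.state();p=np.array(s['ee_pos']);a=np.radians(s['ee_rot'][2]);R=np.array([[np.cos(a),-np.sin(a)],[np.sin(a),np.cos(a)]])
for c in blobs(m,(255,280,295,305),20):
    q=cv2.approxPolyDP(c,1.2,True)[:,0];print(q.tolist(),((ray('scene',q,p[2]+22.5)-p[:2])@R).round(1).tolist())
plan(511.4,-151,27.5,-18)
```

```text
[[288, 284], [286, 283], [267, 294], [262, 291], [262, 295], [266, 298], [285, 288]] [[40.7, 56.5], [36.4, 54.1], [37.7, 6.5], [25.9, 1.0], [34.2, -3.7], [44.9, 0.1], [45.6, 46.1]]
t 36.85 pos [ 512.6 -151.9   69. ] rot [ 1.80e+02 -1.00e-01 -1.82e+01] w 7.7 | spin -0.023 then slide [-0.046 -0.016  1.383]
```

The in-hand pose matches to 1–2 mm (short leg at x 37–45, reaching to y ≈ 56). Lowering.

```bash
python3 -m jog '{"jaw":[5,5,5,5,5,5,5,5],"slide":[[-0.03,-0.01,0.3],[0,0,0.4],[0,0,0.3],[0,0,0.2],[0,0,0.1],[0,0,0.05],[0,0,0],[0,0,0]],"spin":[-0.02,0,0,0,0,0,0,0]}'
python3 -c "from h import *;plan(511.4,-151,27.5,-18)"
```

```text
time_s: 37.65
ee_pos: [511.8, -151.1, 28.2]
ee_rot: [180.0, -0.0, -18.0]
force: [0.2, -0.1, -0.5]
gripper_width: 7.5
gripper_force: 35.0
t 37.65 pos [ 511.8 -151.1   28.2] rot [180.  -0. -18.] w 7.5 | spin -0.002 then slide [-0.013  0.     0.023]
```

Seated with no side load. Release, lift, and move clear.

```bash
python3 -m jog '{"jaw":[5,5,40,40,40,40,40,40,40,40],"slide":[[0,0,0.03],[0,0,0],[0,0,0],[0,0,0],[0,0,-0.2],[0,0,-0.6],[0,0,-0.9],[0,0,-0.9],[0,0,-0.9],[0,0,-0.9]],"spin":[0,0,0,0,0,0,0,0,0,0]}'
python3 -m jog '{"jaw":[40,40,40,40,40,40,40,40,40,40],"slide":[[-0.5,0.3,0],[-0.8,0.5,0],[-0.8,0.5,0],[-0.8,0.5,0],[-0.8,0.5,0],[-0.8,0.5,0],[-0.4,0.3,0],[0,0,0],[0,0,0],[0,0,0]],"spin":[0,0,0,0,0,0,0,0,0,0]}'
python3 - <<'E'
from h import *
im=cv2.cvtColor(env.grab_frame('scene'),cv2.COLOR_RGB2BGR);cv2.imwrite('pics/s7.png',im[215:425,185:410].repeat(2,0).repeat(2,1))
h=cv2.cvtColor(im,cv2.COLOR_BGR2HSV);m=((h[...,1]<40)&(h[...,2]>200)).astype(np.uint8)*255
for c in blobs(m,(190,335,275,425)): print(rect('scene',c,66))
m=((h[...,1]<55)&(h[...,2]>185)).astype(np.uint8)*255
a=np.radians(-18);R=np.array([[np.cos(a),-np.sin(a)],[np.sin(a),np.cos(a)]])
for c in blobs(m,(238,255,304,325),15):
    q=cv2.approxPolyDP(c,1.2,True)[:,0];print(((ray('scene',q,50)-[519.4,-126.4])@R).round(1).tolist())
E
```

```text
time_s: 38.65
ee_pos: [511.3, -151.0, 160.6]
ee_rot: [180.0, -0.0, -18.0]
force: [0.5, 1.2, -0.9]
gripper_width: 40.1
gripper_force: 0.0
time_s: 39.65
ee_pos: [344.2, -194.2, 159.2]
ee_rot: [-180.0, -0.1, -18.0]
force: [-0.7, -0.7, 1.1]
gripper_width: 40.1
gripper_force: 0.0
[599.1, -329.2, 112.0, 67.0, -16.8]
[[-44.1, -27.9], [42.3, -30.3], [45.8, -24.8], [45.1, 28.9], [37.3, 25.9], [36.2, -21.8], [-44.0, -22.9]]
```

View pics/s7.png

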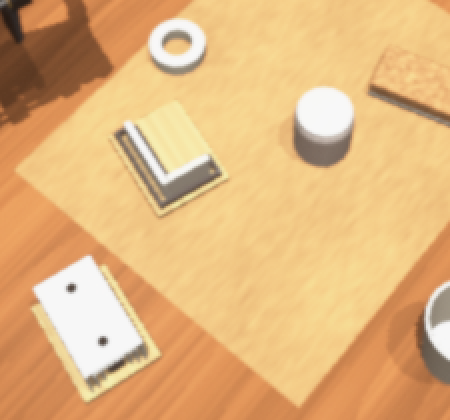

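The angle stands in its slot (long leg centred on tray y ≈ -26, x -44…45 at z = 50), the saddles are nested on the stand, and the tape roll, tin and sanding block haven't moved. Handing in.

```bash
python3 -c "from workcell import env;print(env.job_done())"
```

```text
the job is handed in; nothing more can be done
None
```

The job is handed in at about 40 s of the 115 s: by the last camera check the small, medium and large saddles are nested on the ridge stand, the angle is down in its slot, and the tape roll, tin and sanding block are where they were; no verdict came back.

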